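# Plug the steel outlet tube into the water filter's push-fit port and lock it

### The arm

A 6-joint arm with a two-finger parallel gripper is mounted at the origin on a cart in front of the work surface, level with it; the furniture and walls round the work are solid. World frame = base frame: x ahead of the robot, y to its left, z up, the work surface at z = 0. Lengths are in m, angles in rad, forces in N, time in s.
With the tool pointing down it reaches from about 0.325 to 0.9 m from the base axis. Payload 6.1 kg.
Tool frame: the origin (TCP) lies midway between the tips of the shut fingers; the grasp point (between the pads) lies 19 mm behind it; x points along the fingers, y is the direction in which the jaws open and shut, and the axes are right-handed (so a half turn about x gives the same grasp; the last joint's range is limited). The gripper opens to 85 mm and grips with 20 to 120 N. Pads are 22 mm wide; open, the fingers measure 114 mm over their backs; the gripper's body (76 mm by 85 mm) begins 54 mm behind the grasp point. The pads swing forward as they close: fully open they stand 13 mm farther back than shut.
Start: joints at [-1.266, 0.22, 1.526, -0, 1.395, -0.126], TCP at [0.261, -0.568, 0.231] pointing down, gripper open.
Joint ranges: [-2.98, 2.98], [-0.91, 2.08], [0.09, 2.57], [-1.24, 4.39], [0.2, 2.65], [-2.68, 2.68]. Speed limits (rad/s): [2.57, 2.57, 3.01, 3.14, 3.14, 3.14].

### API

Orientations are given as [roll, pitch, yaw] about the fixed x, y, z axes, in that order (R = Rz(yaw) Ry(pitch) Rx(roll)).
In Python, from plant import movep, move_l, set_joints, gripper_to, hold, inverse_kinematics, observe, get_image, get_calibration, Unreachable, job_done gives the robot as it stands. Calls block until the motion is done:
- movep(position, orientation): joint-space move of the TCP to a pose.
- move_l(position, feed=0.15, rotation=None, max_force=None): straight line of the TCP; rotation=None keeps the orientation; feed is the mean speed in m/s. With max_force (N) it stops when the force on the tool has changed by that much, and returns True; else False.
- set_joints(angles): joint-space move.
- gripper_to(opening, f_grip=None): finger opening in m; f_grip is the grip in N (None keeps the last); returns when the fingers have stopped.
- hold(seconds).
- inverse_kinematics(position, orientation): joint angles nearest the present ones, or None.
- observe(): the state.
- get_image(name): name is "scene" or "top" or "wrist"; returns (picture, depth): 384x512x3 uint8, red, green, blue; 384x512 float32, m along the optical axis (not along the pixel's ray), 0 where there is no reading.
- get_calibration(name): a dict with "intrinsics" (3x3 intrinsics, pixels), "world_from_camera" (4x4, takes a point from camera to world coordinates). Camera axes: x right, y down, z forward; pixel columns grow to the right and rows downward; lengths in m; the calibration is good to about 2 mm. A picture is of the moment at which its call begins: read the wrist's pose just before it. get_calibration takes no time and is no camera call; for the wrist camera it gives the pose at the moment of the call.
A pose or a line that the arm cannot do raises Unreachable and nothing moves.
- job_done(): hands the job in, once; it reports no verdict.
The state is a dict: "time_s": time; "q": joint angles; "joint_velocities": joint speeds; "joint_torque": joint torques, N m; "eef_pos": TCP position; "tcp_rot": TCP orientation; "ft_force": force on the tool from outside, world axes, zero at the start; "torque": the same for the moment, N m; "opening": finger opening in m.
Only numpy, scipy, OpenCV 4.12 (cv2) and the standard library are available. Lean on these libraries where they do the work, as an engineer would, in place of code of your own. Each camera call takes 0.05 s, during which the arm holds its last target. There are 200 camera calls.

### The job

Fit the loose steel outlet tube to the water filter: push its chamfered end into the push-fit port on the front of the filter, past the collet teeth and the seal, until you feel it bottom firmly on the stop inside; never press it onto the stop with more than 20 N. Then let go, swing the lock gate down over the tube until it is fully shut, and leave everything else on the worktop where it stands.

Things in the scene. Friction and masses are not known exactly. Their poses are not given: they have to be found in the camera images.
- outlet_tube: Loose rigid steel tube, 16 mm diameter, 166 mm long, about 90 g, lying level on the worktop, axis 12 mm up. Origin on its axis, 100 mm from the tip that goes in, near the centre of mass; +x runs along the axis to that tip. Plain shaft from 65 to 150 mm behind the tip (grip it near the origin); brass hexagon nut, 24 mm across flats, from 150 to 166 mm. Its roll does not matter.
- tube_tip (a point): Centre of the end face of the tube's chamfered nose, the end that goes in (not the end with the brass nut), 100 mm along +x from the tube's origin. From here back: a nose tapering from 10 to 16 mm diameter over 6 mm, then plain tube, then a round collar of 24 mm diameter from 60 to 65 mm, which stays outside the port.
- filter_unit: Water filter, fixed on the worktop: grey base plate 252 x 92 mm, white lying cartridge of 64 mm diameter and, in front, a white round head of 45 mm diameter with the push-fit port. Origin on the worktop straight below the port's mouth; +x is level and runs into the port along its axis; z up. It covers x 0 to 258 mm, y -46 to 46 mm, up to 93 mm high (open gate up to 122 mm).
- port_mouth (a point): Centre of the port's mouth, on its axis, 60 mm above the worktop; the tube enters along the unit's +x. Behind the mouth: a lead-in cone from 25 mm to the 17.6 mm bore in 4.5 mm, four sprung collet teeth at 10 mm, a rubber seal at 22 mm, then the stop.
- port_stop: The firm stop ring inside the port. Origin: the shallowest place it can have, on the axis 29 mm behind the mouth. It is set 29 to 45 mm deep, differently each time, and cannot be seen: feel for it. Pushing takes 3 to 9 N past the teeth, 7 to 14 N past the seal, 5 to 11 N on from there; only on the stop does the force rise steeply. More than 20 N on the stop does harm.
- lock_gate (a joint): Angle of the lock gate in rad: 0 shut (plate level, its two prongs astride the tube, close in front of the port), 0.5 to 0.7 standing open at the start, at most 0.75. A grey fork 28 mm wide and 36 mm long, hinged at gate_hinge about the unit's y axis. It stays where it is left; 1 to 5 N from above on its front end swings it down.
- gate_hinge (a point): Centre of the gate's hinge axis, 30 mm behind the mouth plane and 26 mm above the port's axis. While the gate stands open its prongs reach forward to about 15 mm in front of the mouth, 18 mm or more above the port's axis: the tube comes in level underneath them, from the front.
- gate_tab (a point): Ribbed thumb face on top of the gate's front end, 30 mm from the hinge: press it down. Shut, it is 92 mm above the worktop, over the mouth plane; it lies higher while the gate is open.
- mug: white mug with a handle, 94 mm tall, bystander; origin under its foot
- salt_shaker: glass salt shaker, 44 mm wide, 90 mm tall, bystander; origin under its foot
- lemon: lemon, 76 mm long, bystander; origin under it
- teaspoon: steel teaspoon lying on the worktop, 132 mm long, bystander; origin under its middle
Mind the look-alikes: they are no part of the job. Several things have the shape of the outlet_tube; the one meant has the colours described above.

How it is judged:
On the way:
1. the tube is bottomed: its tip is on the stop inside the port (within 1 mm of it), the gate still open (x of stop_ring_c0 in the frame of tube_tip below 0.0035 m and horizontal distance between tube_tip and port_stop below 0.019 m and angle between the x axis of outlet_tube and the x axis of filter_unit, either way round below 0.12 rad and value of joint lock_gate above 0.3 rad), for 0.1 s.
At the end, for the whole second after the job is handed in: the tube's tip is still within 2 mm of the stop inside the port, the tube in line with the port within 0.12 rad and at rest, and the lock gate shut to within 0.08 rad (x of stop_ring_c0 in the frame of tube_tip below 0.0045 m and x of tube_tip in the frame of port_mouth above 0.0275 m and horizontal distance between tube_tip and port_stop below 0.019 m and angle between the x axis of outlet_tube and the x axis of filter_unit, either way round below 0.12 rad and value of joint lock_gate below 0.08 rad and linear speed of outlet_tube below 0.02 m/s); the robot touches nothing.
It fails at once if the tube pressed onto the stop inside the port with more than 20 N (contact force between outlet_tube and port_stop above 20 N).
It fails at once if a bystander (mug, salt shaker, lemon, teaspoon) shifted by more than 30 mm (distance of any of mug, salt_shaker, lemon, teaspoon from where it was at the start of the episode above 0.03 m).
It also fails if it takes over 72 s, if anything falls off the work surface, if the arm or the gripper's body presses on something with over 40 N, if the wrist force passes 120 N, or if a joint passes its speed limit or range.

## Working session

There is one attempt and no reset: what is moved stays moved. The work goes in short steps, each a Python script; the robot and the scene stay as the last script left them, time stands still between calls to the robot, and variables do not carry over. Pictures are saved under pics/ and viewed, about 8 in all and at most 12, crops included, and the job is handed in when it is done.

```bash
mkdir -p pics; ls
cat > h.py <<'E'
import numpy as np, cv2
from plant import *
def snap(name,fn=None):
    c=get_calibration(name); im,d=get_image(name)
    if fn: cv2.imwrite('pics/'+fn,im[:,:,::-1])
    return im,d,np.array(c['intrinsics']),np.array(c['world_from_camera'])
def pt(u,v,z,K,T):
    r=T[:3,:3]@np.linalg.solve(K,[u,v,1.]); o=T[:3,3]
    return o+r*(z-o[2])/r[2]
def cloud(d,K,T):
    h,w=d.shape; u,v=np.meshgrid(np.arange(w),np.arange(h))
    p=np.stack([(u-K[0,2])/K[0,0]*d,(v-K[1,2])/K[1,1]*d,d],-1)
    P=p@T[:3,:3].T+T[:3,3]; P[d<=0]=np.nan
    return P
E
python3 - <<'E'
from h import *
for n in('top','scene'):
    im,d,K,T=snap(n,n+'0.png'); np.savez(n+'0.npz',im=im,d=d,K=K,T=T)
    print(n,K.round(1).tolist(),T.round(3).tolist())
a=cv2.imread('pics/top0.png')
print(observe())
E
```

```text
pics
top [[396.8, 0.0, 260.7], [0.0, 396.8, 188.3], [0.0, 0.0, 1.0]] [[-0.019, -0.989, 0.148, 0.396], [-1.0, 0.02, 0.009, 0.007], [-0.012, -0.148, -0.989, 1.218], [0.0, 0.0, 0.0, 1.0]]
scene [[424.0, 0.0, 253.6], [0.0, 424.0, 189.4], [0.0, 0.0, 1.0]] [[-0.985, -0.116, 0.131, 0.417], [-0.174, 0.726, -0.665, 0.789], [-0.017, -0.678, -0.735, 0.962], [0.0, 0.0, 0.0, 1.0]]
{'time_s': 0.1, 'q': array([-1.26610590e+00,  2.21148261e-01,  1.52751971e+00, -9.20858307e-06,
        1.39469164e+00, -1.26132357e-01]), 'joint_velocities': array([-2.15981333e-04, -1.12536355e-03, -1.30830089e-03, -6.66062082e-05,
        8.02687848e-04, -1.60657177e-03]), 'joint_torque': array([ 1.60576114e-03, -4.98248363e+01, -3.90544081e+01, -1.44241094e-04,
        5.64270245e-03,  1.32670775e-05]), 'eef_pos': array([ 0.26082   , -0.56736942,  0.23029584]), 'tcp_rot': array([-1.69179941,  1.56902935,  1.88061765]), 'ft_force': array([-0.38525059, -0.43136339, -0.36252282]), 'torque': array([ 0.03845938,  0.04772223, -0.00491573]), 'opening': 0.0854735797535681}
```

View pics/top0.png

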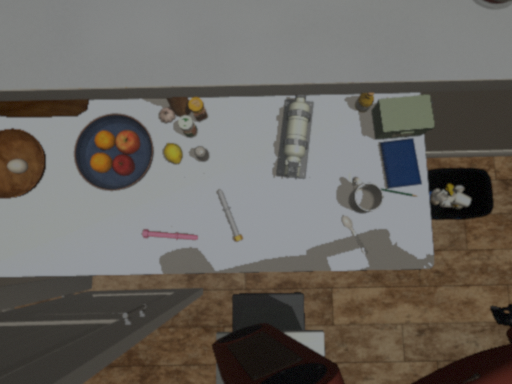

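View pics/scene0.png

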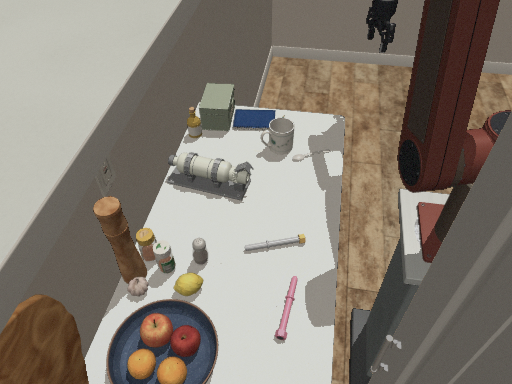

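The steel tube with the brass nut is at top (221,192)–(238,238). The pink rod at (144,234)–(196,237) is a look-alike in the wrong colour. The filter is at (295,140), with its port at the robot's end, around (291,172). Next is a rough estimate, then a closer look with the wrist camera.

Run:
```python
from h import *
z=np.load('top0.npz'); K,T=z['K'],z['T']
a=pt(221,192,.012,K,T);b=pt(238,238,.012,K,T); print(a,b,np.linalg.norm(a-b))
m=pt(291,172,.06,K,T); f=pt(300,97,.05,K,T); print(m,f)
P=cloud(z['d'],K,T); print(P[155:180:3,291].round(3).tolist())
c=(a+b)/2
# wrist camera pose relative to the tool
Tc=get_calibration('wrist'); o=observe(); print(np.array(Tc['world_from_camera']).round(3).tolist(),np.array(Tc['intrinsics']).round(1).tolist())
for p,yaw in((c+[-.05,0,.3],0),):
    print(inverse_kinematics([p[0],p[1],.3],[0,np.pi/2,yaw]))
```

```text
[0.56748386 0.13945193 0.012     ] [0.42619646 0.08863539 0.012     ] 0.15014808937284205
[ 0.61632344 -0.07395798  0.06      ] [ 0.85246624 -0.10939602  0.05      ]
[[0.663, -0.074, 0.079], [0.655, -0.074, 0.076], [0.644, -0.073, 0.087], [0.633, -0.072, 0.095], [0.622, -0.071, 0.105], [0.612, -0.07, 0.115], [0.604, -0.07, 0.109], [0.597, -0.071, 0.098], [0.606, -0.078, -0.001]]
[[0.418, -0.873, -0.253, 0.325], [-0.909, -0.402, -0.114, -0.537], [-0.003, 0.277, -0.961, 0.372], [0.0, 0.0, 0.0, 1.0]] [[273.8, 0.0, 257.2], [0.0, 273.8, 191.4], [0.0, 0.0, 1.0]]
[ 7.86133844e-02 -2.20714686e-01  1.83987084e+00 -4.44089210e-16
  1.52243650e+00 -1.49218294e+00]
```

```bash
cat >> h.py <<'E'
from scipy.spatial.transform import Rotation as Rot
def rpy(yaw,tilt=0.): return [0,np.pi/2+tilt,yaw]
E
python3 - <<'E'
from h import *
o=observe(); Rt=Rot.from_euler('xyz',o['tcp_rot']).as_matrix(); T=np.array(get_calibration('wrist')['world_from_camera'])
off=Rt.T@(T[:3,3]-o['eef_pos']); zc=Rt.T@T[:3,2]; print('cam in tool',off.round(3),zc.round(3), 'axes x',(Rt.T@T[:3,0]).round(3))
# look at a point from camera height: aim
def look(target,yaw,zt,fn):
    R=Rot.from_euler('xyz',rpy(yaw)).as_matrix(); 
    d=R@off; z=R@zc; tcp=np.array([0,0,zt]); ch=zt+d[2]-target[2]
    hit=d[:2]+z[:2]/-z[2]*ch
    tcp[:2]=target[:2]-hit; print(tcp,inverse_kinematics(tcp,rpy(yaw)))
    movep(tcp,rpy(yaw)); hold(.3)
    im,dd,K,T=snap('wrist',fn+'.png'); np.savez(fn+'.npz',im=im,d=dd,K=K,T=T)
look([.66,-.08,.06],-.149,.26,'w_port')
look([.497,.114,.012],.345,.17,'w_tube')
print(observe()['time_s'])
a=cv2.imread('pics/w_port.png');b=cv2.imread('pics/w_tube.png')
cv2.imwrite('pics/w_both.png',cv2.resize(np.vstack([a,b]),(400,600)))
E
```

```text
cam in tool [-0.142 -0.001 -0.071] [ 0.961 -0.001  0.278] axes x [ 0.001  1.    -0.   ]
[ 0.63312619 -0.07433982  0.26      ] [-2.40495280e-01  2.33249152e-01  1.45766725e+00 -4.44089210e-16
  1.45067625e+00 -1.66229161e+00]
[0.48208638 0.11031642 0.17      ] [ 0.06534798 -0.04060894  1.92432986  0.          1.25787173 -1.85044835]
4.0167
```

View pics/w_port.png

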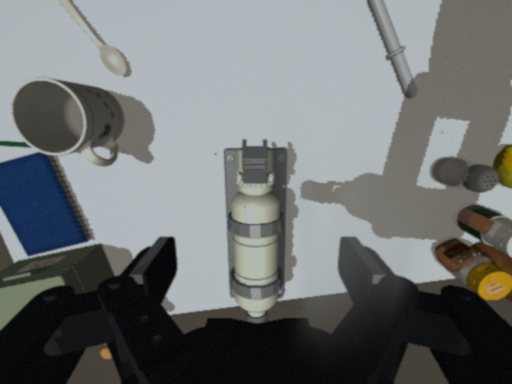

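View pics/w_tube.png

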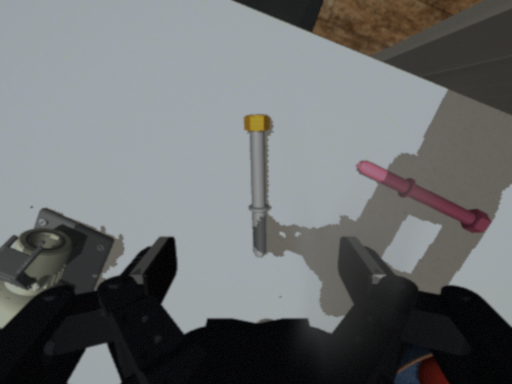

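The w_tube view confirms the target: a grey steel shaft with a brass nut at (257,123), a collar at (259,208) and the tip at (259,255). The pink rod at (365,168)–(480,220) is the look-alike. In w_port the filter lies along column ~256, with the gate at (256,165) and base-plate corners at (224,149) and (287,149).

```bash
python3 - <<'E'
from h import *
z=np.load('w_tube.npz'); im,d,K,T=z['im'],z['d'],z['K'],z['T']; P=cloud(d,K,T)
hsv=cv2.cvtColor(im,cv2.COLOR_RGB2HSV)
# tube: midpoints of edges per row
pts=[]
for v in range(136,204,4):
    g=cv2.GaussianBlur(im,(3,3),0)[v,240:280].astype(float).mean(1); 
    G=np.gradient(g); l=G.argmin(); r=G.argmax(); pts.append((240+l,240+r,v))
print(pts)
m=(hsv[...,0]>15)&(hsv[...,0]<32)&(hsv[...,1]>150)&(hsv[...,2]>80); m[:, :230]=0;m[:,290:]=0;m[160:]=0
ys,xs=np.nonzero(m);print('nut',xs.min(),xs.max(),ys.min(),ys.max(),xs.mean(),ys.mean())
A=[P[v,u] for v,u in((124,257),(160,258),(190,259),(208,259),(230,259),(250,259))];print(np.round(A,4).tolist())
nut=pt(xs.mean(),ys.mean(),.014,K,T); col=pt(259.3,208.5,.014,K,T); tip=pt(259.5,256,.012,K,T)
print(nut,col,tip,np.linalg.norm(nut-tip),np.arctan2(*(tip-nut)[1::-1]))
# filter
z=np.load('w_port.npz'); im,d,K,T=z['im'],z['d'],z['K'],z['T']; P=cloud(d,K,T)
for v in range(138,320,6):
    r=P[v,200:310]; k=np.nonzero(r[:,2]>.012)[0]
    if len(k): print(v,k.min()+200,k.max()+200,r[k[0]].round(3),r[k[-1]].round(3),'ctr',P[v,256].round(3), 'max',np.nanmax(r[:,2]).round(3))
for v in (160,200,260): print(v,P[v,226:288:4,2].round(3).tolist())
E
python3 - <<'E'
import cv2
a=cv2.imread('pics/w_port.png')[130:320,190:320]; b=cv2.imread('pics/w_tube.png')[195:330,0:130]
a=cv2.resize(a,None,fx=3,fy=3,interpolation=2);b=cv2.resize(b,None,fx=3,fy=3,interpolation=2)
b=cv2.copyMakeBorder(b,0,a.shape[0]-b.shape[0],0,0,0)
import numpy as np
cv2.imwrite('pics/crop1.png',np.hstack([a,b]))
E
```

```text
[(np.int64(249), np.int64(267), 136), (np.int64(249), np.int64(268), 140), (np.int64(249), np.int64(267), 144), (np.int64(249), np.int64(267), 148), (np.int64(249), np.int64(267), 152), (np.int64(250), np.int64(267), 156), (np.int64(250), np.int64(268), 160), (np.int64(250), np.int64(267), 164), (np.int64(250), np.int64(267), 168), (np.int64(250), np.int64(267), 172), (np.int64(250), np.int64(268), 176), (np.int64(250), np.int64(267), 180), (np.int64(250), np.int64(268), 184), (np.int64(251), np.int64(267), 188), (np.int64(251), np.int64(267), 192), (np.int64(251), np.int64(268), 196), (np.int64(251), np.int64(267), 200)]
nut 245 268 115 130 256.4702380952381 122.76488095238095
[[0.4277, 0.0915, 0.0237], [0.4629, 0.1053, 0.0198], [0.4943, 0.1178, 0.0192], [0.5138, 0.1248, 0.0206], [0.5395, 0.134, 0.0199], [0.5646, 0.1431, 0.0182]]
[0.42706814 0.09072831 0.014     ] [0.51650571 0.12615818 0.014     ] [0.57523266 0.14761286 0.012     ] 0.15872169541832165 0.3665751466697689
144 243 267 [ 0.595 -0.083  0.093] [ 0.599 -0.057  0.093] ctr [ 0.608 -0.071 -0.003] max 0.095
150 237 272 [ 0.60
[... 2374 characters left out ...]
.13   0.073] [ 0.821 -0.073  0.072] ctr [ 0.801 -0.1    0.092] max 0.092
306 241 309 [ 0.814 -0.123  0.084] [ 0.88  -0.024  0.021] ctr [ 0.811 -0.101  0.092] max 0.092
312 228 309 [ 0.879 -0.16   0.012] [ 0.88  -0.026  0.035] ctr [ 0.825 -0.103  0.086] max 0.087
318 200 309 [ 0.88  -0.208  0.016] [ 0.882 -0.028  0.046] ctr [ 0.843 -0.106  0.077] max 0.333
160 [0.008, 0.011, 0.007, 0.067, 0.111, 0.112, 0.112, 0.112, 0.111, 0.111, 0.11, 0.072, 0.009, 0.009, 0.012, 0.009]
200 [0.006, 0.007, 0.069, 0.076, 0.08, 0.082, 0.083, 0.082, 0.084, 0.085, 0.082, 0.08, 0.074, 0.067, 0.009, -0.001]
260 [-0.0, 0.008, 0.008, 0.079, 0.084, 0.087, 0.089, 0.09, 0.09, 0.09, 0.087, 0.083, 0.077, 0.007, 0.009, 0.0]
```

View pics/crop1.png

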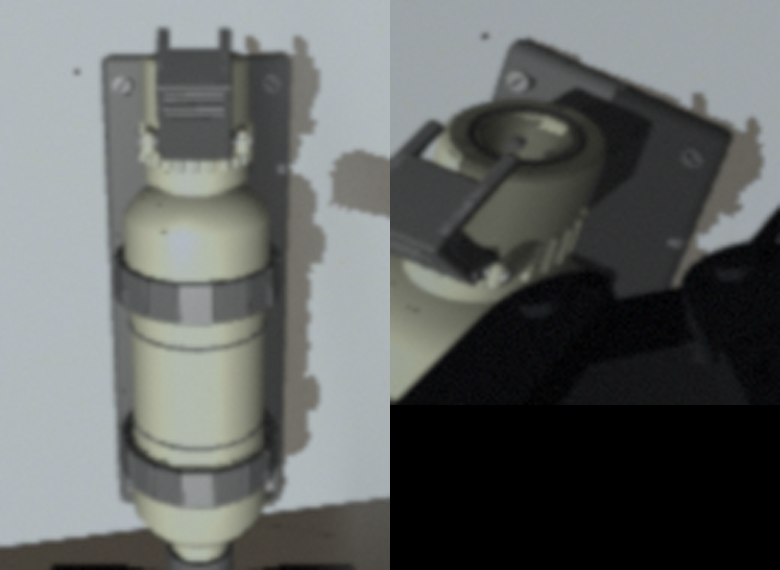

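Run:
```python
from h import *
z=np.load('w_port.npz'); im,d,K,T=z['im'],z['d'],z['K'],z['T']; P=cloud(d,K,T)
a=[]
for v in list(range(150,172,2))+list(range(204,266,2))+list(range(272,284,2)):
    r=P[v,200:310]; k=np.nonzero(r[:,2]>.035)[0]+200; k=k[(k>215)&(k<300)]
    a.append(pt((k.min()+k.max())/2,v,.065,K,T))
a=np.array(a); p=np.polyfit(a[:,0],a[:,1],1); print('axis yaw',np.arctan(p[0]),'res',np.std(a[:,1]-np.polyval(p,a[:,0])))
yaw=np.arctan(p[0]); e=np.array([np.cos(yaw),np.sin(yaw)])
# mouth plane: head points z .05-.08 in both views, lowest s
for n in('w_port','w_tube'):
    z=np.load(n+'.npz'); Q=cloud(z['d'],z['K'],z['T']).reshape(-1,3)
    o=np.array([.6,np.polyval(p,.6)]); s=(Q[:,:2]-o)@e; t=(Q[:,:2]-o)@[-e[1],e[0]]
    k=(abs(t)<.03)&(abs(s)<.06)&(Q[:,2]>.045)&(Q[:,2]<.08)
    print(n,k.sum(),np.percentile(s[k],[0,1,2,5,10,20]).round(4),'t',t[k].min(),t[k].max())
    h=np.histogram(s[k],np.arange(-.04,.04,.002)); print(h[0].tolist())
    kp=(abs(t)<.06)&(abs(s)<.06)&(Q[:,2]>.005)&(Q[:,2]<.014); print('plate s',np.percentile(s[kp],[0,1,2,5]),'t',np.percentile(t[kp],[1,99]))
z=np.load('w_tube.npz')
for px in((44,242.7),(45.8,239.7)):
    m=pt(*px,.06,z['K'],z['T']); print('rim',m,(m[:2]-o)@e,(m[:2]-o)@[-e[1],e[0]])
print('o',o,'e',e)
```

```text
axis yaw -0.14143105725036312 res 0.0003600781213263312
w_port 464 [0.0058 0.006  0.006  0.0069 0.0096 0.0154] t -0.023036824660400478 0.024223383659737856
[0, 0, 0, 0, 0, 0, 0, 0, 0, 0, 0, 0, 0, 0, 0, 0, 0, 0, 0, 0, 0, 0, 8, 27, 17, 13, 17, 16, 13, 16, 13, 15, 15, 16, 15, 18, 14, 14, 3]
plate s [0.01205653 0.0125366  0.01323673 0.01450228] t [-0.0450303   0.04500544]
w_tube 2019 [0.0044 0.0048 0.005  0.0052 0.0055 0.006 ] t -0.021951347745796528 0.024682248696094006
[0, 0, 0, 0, 0, 0, 0, 0, 0, 0, 0, 0, 0, 0, 0, 0, 0, 0, 0, 0, 0, 0, 424, 344, 143, 105, 94, 82, 66, 63, 61, 47, 47, 42, 50, 54, 68, 48, 35]
plate s [0.01062383 0.01149158 0.01177403 0.01249272] t [-0.04359612  0.04529697]
rim [ 0.60918863 -0.07290467  0.06      ] 0.009382569875733509 -0.0007112400074662846
rim [ 0.6051857  -0.07163389  0.06      ] 0.005240474617310487 -1.7398335588234175e-05
o [ 0.6        -0.07087797] e [ 0.99001529 -0.14096003]
```

Run:
```python
from h import *
tip=np.array([.5752,.1476]); yaw=.3666; g=tip-.108*np.array([np.cos(yaw),np.sin(yaw)])
movep([*g,.08],rpy(yaw)); move_l([*g,.005],feed=.1); f0=observe()['ft_force']
gripper_to(.0,f_grip=100); o=observe(); print(o['opening'],o['ft_force']-f0,o['eef_pos'],o['time_s'])
move_l([*g,.12],feed=.12); hold(.2); o=observe(); print(o['opening'],o['ft_force'],o['eef_pos'])
im,d,K,T=snap('wrist','grasp.png'); np.savez('grasp.npz',im=im,d=d,K=K,T=T,q=o['eef_pos'],r=o['tcp_rot'])
```

```text
0.012371694137778666 [-1.99137954 -0.55351848  4.66143454] [0.47470789 0.10886316 0.00545123] 6.0417
0.012526109159536643 [-0.48136702 -0.03899599 -0.97456432] [0.47379893 0.10884291 0.11914751]
```

View pics/grasp.png

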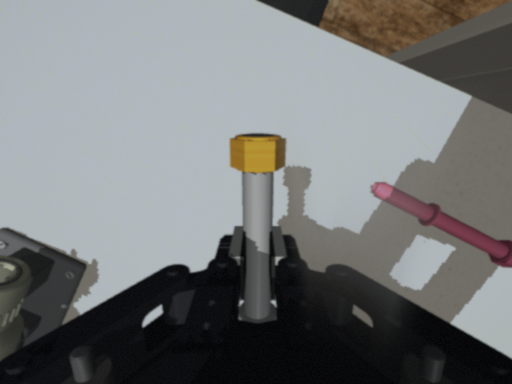

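The tube is held. The nut is at (258,153) and the collar at (258,310), in line with the gripper. Next I fit its axis in the tool frame.

Run:
```python
from h import *
z=np.load('grasp.npz'); im,d,K,T=z['im'],z['d'],z['K'],z['T']; P=cloud(d,K,T)
R=Rot.from_euler('xyz',z['r']).as_matrix(); L=(P-z['q'])@R   # tool frame: x down, y jaw, z forward
for v in list(range(140,172,6))+list(range(178,318,8)):
    row=L[v,225:292]; ok=(row[:,0]<.03)
    # top ridge: smallest tool x
    w=L[v,250:266]; k=np.nonzero(ok)[0]+225
    print(v,k.min(),k.max(),'ctr',L[v,258].round(4),'minx',np.nanmin(w[:,0]).round(4), 'edges y',L[v,k.min(),1].round(4),L[v,k.max(),1].round(4))
```

```text
140 230 286 ctr [-0.0167  0.0019 -0.0579] minx -0.0184 edges y -0.0117 0.0157
146 230 285 ctr [-0.0187  0.0019 -0.0555] minx -0.0195 edges y -0.0118 0.0153
152 230 285 ctr [-0.0181  0.0019 -0.0527] minx -0.0191 edges y -0.0119 0.0153
158 230 285 ctr [-0.0188  0.0019 -0.0501] minx -0.0191 edges y -0.0119 0.0153
164 231 285 ctr [-0.019   0.0019 -0.0474] minx -0.0191 edges y -0.0113 0.0155
170 239 278 ctr [-0.0175  0.0019 -0.0443] minx -0.0196 edges y -0.0072 0.0116
178 243 272 ctr [-0.0145  0.0019 -0.0398] minx -0.0146 edges y -0.0055 0.0088
186 243 273 ctr [-0.0149  0.0019 -0.0359] minx -0.0149 edges y -0.0056 0.0096
194 243 273 ctr [-0.0134  0.0019 -0.0315] minx -0.0144 edges y -0.0057 0.0096
202 243 272 ctr [-0.014   0.0019 -0.0275] minx -0.0149 edges y -0.0057 0.0091
210 244 272 ctr [-0.0135  0.0019 -0.0232] minx -0.0147 edges y -0.0052 0.0091
218 243 272 ctr [-0.0147  0.0019 -0.0194] minx -0.0147 edges y -0.0059 0.0093
226 236 280 ctr [-0.0143  0.0019 -0.0149] minx -0.0143 edges y -0.01 0.014
234 233 282 ctr [-0.0146  0.0019 -0.0107] minx -0.0152 edges y -0.0109 0.0142
242 225 291 ctr [-0.0135  0.002  -0.0056] minx -0.0145 edges y -0.0149 0.0188
250 225 291 ctr [-0.0136  0.002  -0.0011] minx -0.0148 edges y -0.0139 0.0179
258 225 291 ctr [-0.0136  0.002   0.0036] minx -0.0143 edges y -0.0116 0.0154
266 225 291 ctr [-0.0138  0.002   0.0082] minx -0.0148 edges y -0.0113 0.0147
274 225 291 ctr [-0.0143  0.002   0.0127] minx -0.0143 edges y -0.0107 0.0142
282 225 291 ctr [-0.0135  0.002   0.0182] minx -0.0139 edges y -0.0101 0.0135
290 225 291 ctr [-0.014   0.002   0.0228] minx -0.0142 edges y -0.0087 0.012
298 225 291 ctr [-0.0136  0.002   0.0282] minx -0.0145 edges y -0.0081 0.0118
306 225 291 ctr [-0.0128  0.002   0.0341] minx -0.0144 edges y -0.0078 0.0113
314 225 291 ctr [-0.0135  0.002   0.0389] minx -0.0144 edges y -0.0074 0.0108
```

Run:
```python
from h import *
def rel(T,q,R,n): print(n,(R.T@(T[:3,3]-q)).round(4),(R.T@T[:3,2]).round(4),(R.T@T[:3,0]).round(4))
z=np.load('grasp.npz'); rel(z['T'],z['q'],Rot.from_euler('xyz',z['r']).as_matrix(),'grasp'); print(z['q'],z['r'])
z=np.load('w_port.npz'); rel(z['T'],np.array([0.63312619,-0.07433982,0.26]),Rot.from_euler('xyz',rpy(-.149)).as_matrix(),'port')
z=np.load('w_tube.npz'); rel(z['T'],np.array([0.48208638,0.11031642,0.17]),Rot.from_euler('xyz',rpy(.345)).as_matrix(),'tube')
for i in range(2):
    o=observe(); rel(np.array(get_calibration('wrist')['world_from_camera']),o['eef_pos'],Rot.from_euler('xyz',o['tcp_rot']).as_matrix(),'now')
    if i==0: hold(.3)
print(o['eef_pos'],o['tcp_rot'],o['ft_force'])
```

```text
grasp [-0.1419  0.0014 -0.0702] [9.601e-01 9.000e-04 2.796e-01] [-8.e-04  1.e+00 -3.e-04]
[0.47379893 0.10884291 0.11914751] [ 2.82850005  1.56919451 -3.08811899]
port [-0.1418  0.001  -0.071 ] [0.9603 0.001  0.279 ] [-1.2e-03  1.0e+00  6.0e-04]
tube [-0.1421  0.0007 -0.0699] [9.6e-01 3.0e-04 2.8e-01] [-7.0e-04  1.0e+00  1.1e-03]
now [-0.1419  0.0014 -0.0702] [9.601e-01 9.000e-04 2.796e-01] [-8.e-04  1.e+00 -2.e-04]
now [-0.1419  0.0014 -0.0702] [9.601e-01 9.000e-04 2.796e-01] [-8.e-04  1.e+00 -3.e-04]
[0.47436911 0.10889508 0.11994212] [2.64238519 1.57069067 3.00896442] [ 0.99804413  0.57602997 -1.1816527 ]
```

The camera bias across the jaws is about +1.5 mm (the jaw-centred tube reads +1.9 mm), so I shift the port estimate sideways by −1.3 mm. Next I approach and enter the cone under force watch.

```bash
cat >> h.py <<'E'
yawp=-.1414; E=np.array([np.cos(yawp),np.sin(yawp),0]); N=np.array([-E[1],E[0],0]); Z=np.array([0,0,1.])
M=np.array([.6054,-.0717,.0535])   # TCP reference when the tip would be 108 mm ahead
def tcp(s,t=0.,dz=0.): return M+(s-.108)*E+t*N+dz*Z   # s: tip depth beyond the mouth
def F(f0): f=observe()['ft_force']-f0; return np.array([-f@E,f@N,f[2]])
E
python3 - <<'E'
from h import *
t=-.0013
movep(tcp(-.06,t),rpy(yawp)); hold(.3); f0=observe()['ft_force']; np.save('f0.npy',f0); print('f0',f0)
move_l(tcp(-.008,t),feed=.06); hold(.2); print(F(f0).round(2),(observe()['eef_pos']-tcp(-.008,t)).round(4))
for s in np.arange(-.006,.0085,.001):
    hit=move_l(tcp(s,t),feed=.015,max_force=8); f=F(f0); print(round(s*1e3,1),f.round(2),hit)
    if hit or f[0]>9: break
o=observe(); print(o['time_s'],o['opening'])
im,d,K,T=snap('scene','ins1.png')
cv2.imwrite('pics/ins1c.png',cv2.resize(im[120:220,150:350,::-1],None,fx=4,fy=4,interpolation=2))
E
```

```text
f0 [-0.41665419  0.77134582 -1.94386917]
[-0.73  0.39  1.37] [-0.0003  0.0001  0.    ]
-6.0 [-1.   -0.54  0.51] False
-5.0 [ 0.24 -0.28  1.08] False
-4.0 [ 0.12 -0.23  0.99] False
-3.0 [-0.97 -1.16  1.55] False
-2.0 [ 0.03 -0.35  1.  ] False
-1.0 [-1.2  -1.2   1.08] False
0.0 [ 0.36 -0.29  1.93] False
1.0 [ 0.23 -0.65  0.96] False
2.0 [ 0.42 -0.54  1.2 ] False
3.0 [-0.66 -0.08  0.73] False
4.0 [-0.42 -0.51 -0.05] False
5.0 [-0.57 -0.21  1.63] False
6.0 [-0.36 -0.33  0.  ] False
7.0 [-0.36 -0.75  1.45] False
8.0 [-1.46 -0.11  0.8 ] False
13.7333 0.012293648603489726
```

View pics/ins1c.png

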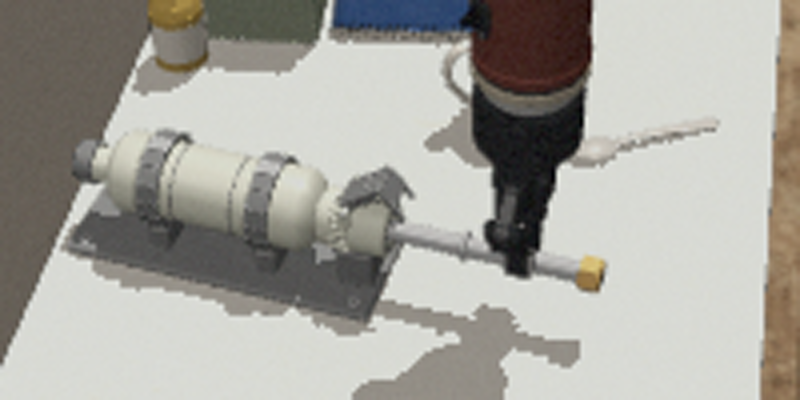

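The tube has entered the cone with no side load. I continue past the teeth and seal.

```bash
cat >> h.py <<'E'
def Fa(f0,n=4):
    a=[]
    for _ in range(n): a.append(F(f0)); hold(.02)
    return np.mean(a,0)
E
python3 - <<'E'
from h import *
t=-.0013; f0=np.load('f0.npy')
for s in np.arange(.009,.0265,.001):
    hit=move_l(tcp(s,t),feed=.02,max_force=14); f=Fa(f0,3); print(round(s*1e3,1),f.round(2),hit,((observe()['eef_pos']-tcp(s,t))@E*1e3).round(2))
    if hit or f[0]>16 or abs(f[1:]).max()>8: break
print(observe()['time_s'])
E
```

```text
9.0 [-0.39 -0.3   0.95] False 0.02
10.0 [-0.62  0.01  1.23] False 0.05
11.0 [-0.77 -0.74  0.96] False 0.03
12.0 [ 0.11 -0.69  0.67] False 0.06
13.0 [-0.72 -0.85  1.  ] False 0.05
14.0 [-0.35 -0.69  1.24] False 0.03
15.0 [ 0.36 -2.19  1.39] False -0.08
16.0 [ 4.26 -2.2   2.67] False -0.84
17.0 [ 5.73 -2.16  2.94] False -1.44
18.0 [ 6.73 -2.09  1.73] False -1.87
19.0 [ 4.2  -1.71  1.83] False -0.78
20.0 [ 4.11 -1.23  1.45] False -0.64
21.0 [ 3.88 -1.27  1.33] False -0.48
22.0 [ 4.   -1.21  1.23] False -0.15
23.0 [ 2.85 -0.89 -0.13] False 0.25
24.0 [ 3.22 -0.93  1.36] False 0.09
25.0 [ 3.91 -0.83  0.76] False -0.14
26.0 [ 4.32 -0.56  0.83] False -0.0
19.1833
```

Run:
```python
from h import *
t=-.0013; f0=np.load('f0.npy')
for s in np.arange(.0265,.0545,.0005):
    hit=move_l(tcp(s,t),feed=.01,max_force=9); f=Fa(f0,2); a=(observe()['eef_pos']-tcp(0,t))@E*1e3
    print(round(s*1e3,1),f.round(1),hit,'eef',a.round(2))
    if hit or f[0]>15.5 or abs(f[1:]).max()>8: break
print(observe()['time_s'],s)
```

```text
26.5 [ 4.8 -1.   1.8] False eef 26.27
27.0 [ 6.  -1.7  1.4] False eef 26.48
27.5 [ 6.7 -1.   1.8] False eef 26.64
28.0 [ 6.9 -1.3  2.1] False eef 27.09
28.5 [ 7.1 -1.3  1.7] False eef 27.45
29.0 [ 8.  -1.2  1. ] False eef 27.52
29.5 [ 9.5 -2.9  2.6] False eef 27.71
30.0 [10.6 -2.4  1.7] False eef 27.89
30.5 [10.3 -2.4  2.3] False eef 28.1
31.0 [10.6 -2.2  2.4] False eef 28.68
31.5 [11.5 -3.1  2.9] False eef 28.81
32.0 [10.  -2.4  2.3] False eef 29.65
32.5 [11.3 -1.6  2.2] False eef 29.73
33.0 [12.9 -3.   4.2] False eef 29.77
33.5 [12.6 -2.1  3.5] False eef 30.32
34.0 [10.5 -2.2  3.2] False eef 31.11
34.5 [ 9.4 -2.   2.2] False eef 32.23
35.0 [ 9.5 -2.5  1.7] False eef 32.84
35.5 [ 9.1 -1.9  2.4] False eef 33.42
36.0 [ 9.5 -2.3  1.9] False eef 33.97
36.5 [ 9.  -1.   1.9] False eef 34.54
37.0 [ 9.  -1.9  2.6] False eef 35.03
37.5 [ 9.4 -2.4  2.2] False eef 35.55
38.0 [ 8.8 -1.9  2.7] False eef 36.03
38.5 [ 9.1 -1.8  2.3] False eef 36.55
39.0 [ 8.9 -1.6  1.8] False eef 36.92
39.5 [11.1 -2.2  2.5] False eef 36.98
40.0 [12.  -2.2  3.7] False eef 36.98
40.5 [13.2 -2.2  3.7] False eef 37.07
41.0 [14.5 -2.2  4.2] False eef 37.11
41.5 [16.2 -2.5  5. ] False eef 37.15
27.9667 0.04150000000000001
```

It bottomed. The seal peaked at about 13 N, sliding was steady at 9 N, and then the tip stalled at 37 mm while the force rose to 16 N (about 7 N on the stop). Next: relieve the preload, release, then press the gate.

Run:
```python
from h import *
t=-.0013; f0=np.load('f0.npy')
move_l(tcp(.0395,t),feed=.02); print('relieved',Fa(f0,3).round(1),((observe()['eef_pos']-tcp(0,t))@E*1e3).round(2))
gripper_to(.05); hold(.1); p=observe()['eef_pos']; move_l([p[0],p[1],.16],feed=.12,rotation=rpy(yawp))
print(observe()['ft_force'],observe()['time_s'])
q=tcp(-.03,t); movep([q[0],q[1],.2],rpy(yawp)) if False else None
im,d,K,T=snap('wrist','rel.png'); im2,d2,K2,T2=snap('scene')
a=im[:,:,::-1]; b=cv2.resize(im2[120:220,150:350,::-1],(512,256),interpolation=2)
cv2.imwrite('pics/rel2.png',cv2.resize(np.vstack([a,b]),(480,600)))
```

```text
relieved [10.1 -1.3  2.7] 37.1
[-0.19921631 -0.33584257 -0.61264114] 29.8583
```

View pics/rel2.png

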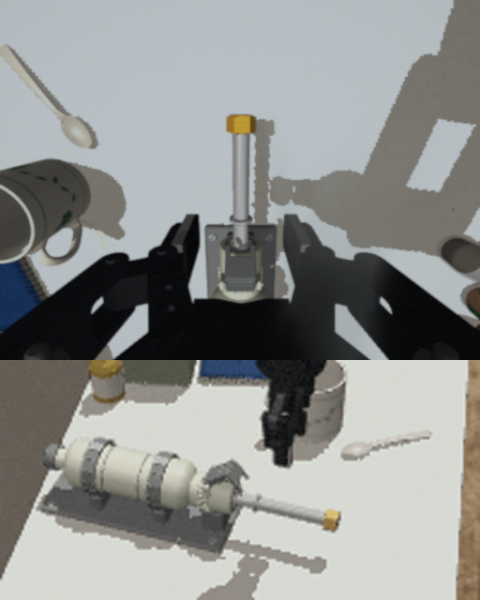

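The tube stays in the port, level and in line, with the gate still open. I close the fingers and press the tab.

Run:
```python
from h import *
t=-.0013; gripper_to(0,f_grip=40)
q=tcp(.108,t); movep([q[0],q[1],.16],rpy(yawp)); move_l([q[0],q[1],.125],feed=.06); hold(.2); f0=observe()['ft_force']
hist=[]
for z in np.arange(.123,.0855,-.002):
    hit=move_l([q[0],q[1],z],feed=.03,max_force=10); f=Fa(f0,2); e=observe()['eef_pos'][2]; print(round(z,3),f.round(1),e.round(4),hit)
    if hit or f[2]>10: break
move_l([q[0],q[1],.16],feed=.08); b=q-.09*E; movep([b[0],b[1],.2],rpy(yawp)); hold(.2)
print(observe()['time_s'],observe()['ft_force'])
im,d,K,T=snap('wrist'); np.savez('shut.npz',im=im,d=d,K=K,T=T); im2,*_=snap('scene')
P=cloud(d,K,T).reshape(-1,3); r=P-np.array([M[0],M[1],0])-t*N; s,w=r@E,r@N
for s0 in np.arange(-.016,.03,.004):
    k=(abs(w)<.012)&(abs(s-s0)<.002)&(P[:,2]>.03); print(round(s0,3),k.sum(),np.percentile(P[k,2],[50,95]).round(4) if k.any() else '')
b=cv2.resize(im2[120:220,150:350,::-1],(512,256),interpolation=2)
cv2.imwrite('pics/shut2.png',cv2.resize(np.vstack([im[:,:,::-1],b]),(480,600)))
```

```text
0.123 [ 1.5  0.5 -0.1] 0.1229 False
0.121 [ 0.   1.1 -0.8] 0.1208 False
0.119 [-0.2  0.3 -0.5] 0.1188 False
0.117 [ 0.5  0.1 -0.6] 0.1169 False
0.115 [ 0.6  1.2 -0.2] 0.1148 False
0.113 [ 0.5  0.5 -0.2] 0.1129 False
0.111 [ 0.1  0.1 -0. ] 0.111 False
0.109 [0.5 0.2 0.5] 0.1088 False
0.107 [ 0.8  1.  -0.6] 0.1068 False
0.105 [ 0.6  0.6 -0.6] 0.1048 False
0.103 [ 1.   0.9 -0.2] 0.1028 False
0.101 [0.8 0.3 0.1] 0.1008 False
0.099 [-0.3  0.5  0.1] 0.0988 False
0.097 [ 0.4  1.1 -0.6] 0.0968 False
0.095 [ 1.2  0.8 -0.6] 0.0949 False
0.093 [ 1.   0.5 -0.5] 0.0928 False
0.091 [2.8 1.1 5. ] 0.092 False
0.089 [ 7.1  0.5 15.3] 0.0917 False
38.6167 [-0.68661046 -1.04600353  0.93854073]
-0.016 0 
-0.012 0 
-0.008 0 
-0.004 0 
0.0 0 
0.004 0 
0.008 0 
0.012 0 
0.016 0 
0.02 0 
0.024 0 
0.028 0
```

View pics/shut2.png

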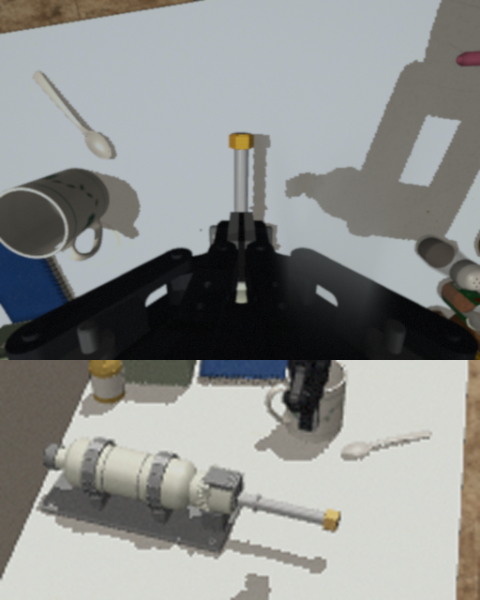

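Contact became firm at z = 0.092, the shut height of the tab. I check the gate's tilt and the tube's depth from the same stance as the first port view.

Run:
```python
from h import *
t=-.0013
movep([.60,-.0697,.27],rpy(yawp)); hold(.3)
im,d,K,T=snap('wrist'); 
P=cloud(d,K,T).reshape(-1,3); r=P-np.array([M[0],M[1],0]); s,w=r@E,r@N
print(observe()['time_s'])
for s0 in np.arange(-.012,.036,.004):
    k=(abs(w)<.008)&(abs(s-s0)<.002)&(P[:,2]>.03); print(round(s0,3),k.sum(),np.percentile(P[k,2],[20,50,90]).round(4) if k.any() else '')
h=cv2.cvtColor(im,cv2.COLOR_RGB2HSV).reshape(-1,3); k=(h[:,0]>15)&(h[:,0]<32)&(h[:,1]>150)&(h[:,2]>80)&(abs(w)<.02)&(s<-.05)&(P[:,2]>.04)
print('nut s',s[k].min(),s[k].max(),'w',w[k].mean(),'z top',np.percentile(P[k,2],90))
k=(abs(w)<.006)&(s>-.105)&(s<-.03)&(P[:,2]>.05)&(P[:,2]<.075); print('tube top slope',np.polyfit(s[k],P[k,2],1))
cv2.imwrite('pics/fin.png',cv2.resize(im[60:260,160:360,::-1],(600,600),interpolation=2))
```

```text
39.5833
-0.012 368 [0.2817 0.2979 0.3322]
-0.008 186 [0.0672 0.3065 0.3173]
-0.004 262 [0.0874 0.3057 0.3171]
0.0 277 [0.3048 0.3155 0.3206]
0.004 97 [0.0916 0.3051 0.3171]
0.008 42 [0.0911 0.0917 0.0931]
0.012 42 [0.0909 0.0915 0.0924]
0.016 45 [0.0905 0.0913 0.0925]
0.02 37 [0.0907 0.0913 0.0921]
0.024 49 [0.0909 0.0914 0.0921]
0.028 41 [0.0908 0.0913 0.0922]
0.032 39 [0.0909 0.0914 0.0922]
nut s -0.12964214944647828 -0.11503554156649419 w 3.142607679004868e-05 z top 0.0700650944966559
tube top slope [0.00739719 0.06540627]
```

View pics/fin.png

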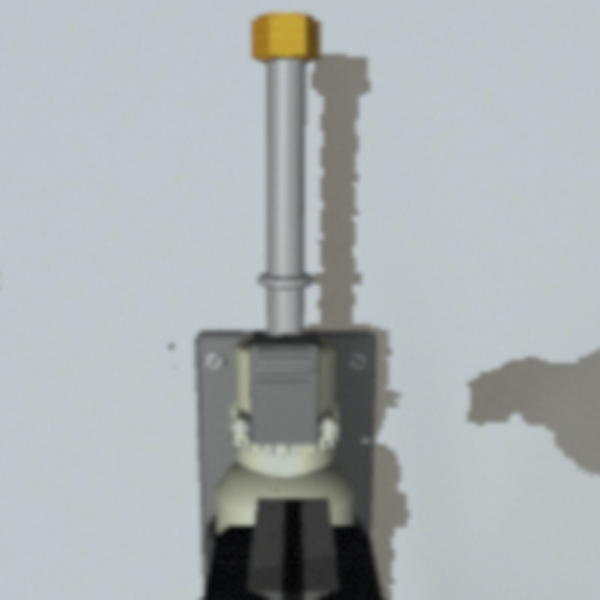

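The gate is level (its top is flat at 91.4 mm) and the tube is seated, level and in line. Handing in.

```bash
python3 -c "
from h import *
hold(.3); print(observe()['time_s'],observe()['ft_force']); job_done()"
```

```text
39.8833 [0.62954527 0.03959726 0.91105337]
the job is handed in; nothing more can be done
```

The steel tube is in the port and bottomed on the stop, the lock gate is shut, and I handed the job in at about 40 s of the 72 s.

- **Insertion:** I felt the teeth at about 7 N and the seal at about 13 N, followed by steady sliding at about 9 N. The tip then stalled about 37 mm deep while the total rose to 16 N. By subtraction that is about 7 N on the stop, which is not measured directly.
- **Release:** I relieved some of the load, let go and raised the gripper. The tube stayed where it was.
- **Gate:** I pressed the tab down with closed fingers until it went firm at z = 0.092 m. That last step read 15 N vertical and 7 N along the tube.
- **Final checks:**
  - The gate's top is flat at 91.4 mm, against 92 mm expected.
  - The tube slopes less than 0.01 rad, and the nut puts the tip about 36.4 mm deep, against 37.1 mm felt (within the camera's 2 mm error).
  - The arm was clear of everything.
- **Disagreements and gaps:**
  - The wrist camera read about 1.5–2 mm off sideways against the jaw-centred tube, so I corrected for it.
  - One depth check of the gate was blocked by the gripper, so I repeated it from a clear stance.
  - I did not measure the bystanders again. The arm's path kept clear of them, and the mug and spoon looked undisturbed in the pictures.

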